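Set the connector press and work its hooded pedal

ROBOT

A 6-joint arm with a two-finger parallel gripper is mounted at the origin on the work surface. World frame = base frame: x ahead of the robot, y to its left, z up, the work surface at z = 0. Lengths are in m, angles in rad, forces in N, time in s.
With the tool pointing down it reaches from about 0.35 to 0.775 m from the base axis. Payload 5.5 kg.
Tool frame: the origin (TCP) lies at the very end of the fingers, on their centre line; the grasp point (between the pads) lies env.grasp_offset behind it (env.grasp_offset is the distance from the TCP to the grasp point, in m); x points along the fingers, y is the direction in which the jaws open and shut, and the axes are right-handed (so a half turn about x gives the same grasp; the last joint's range is limited). The gripper opens to 85 mm and grips with 20 to 120 N. Pads are 22 mm wide; open, the fingers measure 114 mm over their backs; the gripper's body (76 mm by 85 mm) begins 54 mm behind the grasp point. The pads swing forward as they close: fully open they stand 13 mm farther back than shut.
Start: joints at [1.074, 0.313, 0.046, 1.304, 0, 1.431], TCP at [0.201, 0.539, 0.231] pointing down, gripper open.
Joint ranges: [-2.76, 2.76], [-0.86, 1.69], [-1.03, 1.26], [-2.2, 2.34], [-1.47, 1.5], [-3.14, 3.14]. Speed limits (rad/s): [2.57, 2.57, 3.14, 3.14, 3.14, 3.14].

INTERFACE

Orientations are given as a unit quaternion [w, x, y, z].
In Python, from workcell import get_state, viewer, job, env gives the robot as it stands.
- The arm moves only by the tool send_rows, never from a script. Its argument "plan" is a list of rows, each a list of 6 numbers: the shift along the tool's x, y, z in mm, then the turn, a rotation vector about the tool's x, y, z in degrees. A call has exactly 10 rows; each row is the pose to reach, as a shift and turn from the pose commanded when the call began, along the tool's axes at that moment; what a row does not reach only later rows make up. A row lasts 1/8 s, in which the tool goes at most 62.5 mm and 10.7 degrees, less where a joint would pass 70% of its speed; a pose out of reach is approached as far as the arm can. A call with a gripper value outside its range is refused whole. "claw" is the finger opening in mm, from 0 to 85.4, set as the call begins (left out, the last holds). The fingers move at their own pace and stop on an object; "newtons" is the grip in N (left out, the last holds). Time passes only in rows, so rows that repeat a pose let the fingers close, or fill a call up. It gives the time, the measured TCP pose, the force and the opening at its end, in the units of the state.
- get_state(): the state, without advancing time (a new reading comes with each control period).
- viewer.read_camera(name): name is "scene" or "top" or "wrist"; returns a dict with "frame" (384x512x3 uint8, blue, green, red), "mtx" (3x3 intrinsics, pixels), "rvec" (rotation vector, rad) and "tvec" (3), from world to camera coordinates, as OpenCV has them. Camera axes: x right, y down, z forward; pixel columns grow to the right and rows downward; lengths in m; the calibration is good to about 2 mm. A picture is of the moment at which its call begins. There is no depth.
- job.hand_in(): hands the job in, once; it reports no verdict.
The state is a dict: "clock": time; "joint_pos": joint angles; "qvel": joint speeds; "tau": joint torques, N m; "tcp_pos": TCP position; "orientation": TCP orientation; "wrist_force": force on the tool from outside, world axes, zero at the start; "ft_torque": the same for the moment, N m; "finger_gap": finger opening in m.
Only numpy, scipy, OpenCV 4.12 (cv2) and the standard library are available. Lean on these libraries where they do the work, as an engineer would, in place of code of your own. Each camera call takes 0.05 s, during which the arm holds its last target.

TASK

Crank the black handwheel on the connector press clockwise until the white line on its skirt meets the red index mark. Only then press the spring pedal under the yellow, clear-roofed hood fully down to its stop, without forcing it, hold it there for a second and let it come all the way up again. Leave the wheel on its mark and do not shift the other things on the bench.

Things in the scene. Friction and masses are not known exactly. Their poses are not given: they have to be found in the camera images.
- press: grey bench press, fixed, base 290 x 150 mm; origin on the bench under its middle (base runs from -150 to +140 mm along its x), +x points away from the operator. Handwheel axis (vertical) at x = -85 mm, y = 0. The press head stands at x = 0 to 135 mm, 165 mm high; its ram goes down with the pedal onto a connector on a green board.
- wheel (a joint): turn of the handwheel in rad, grows clockwise seen from above, range -0.2 to 5.6; stiff enough to stay where it is left (about 0.09 N m)
- wheel_grip (a point): on the wheel axis at the middle of the black round grip, about 97 mm above the bench; the grip is 60 mm across and 22 mm high (86 to 108 mm above the bench). Below it a black skirt disc 80 mm across, top at 64 mm, turns with it. A white line on the grip's top and on the skirt marks the pointer direction.
- wheel_pointer (a point): the outer end of the white line on the skirt, 42 mm from the wheel axis, 64 mm above the bench; turns with the wheel
- index_tip (a point): the inner end of the red index mark (18 x 8 mm, lying radially just outside the skirt), 42 mm from the wheel axis, fixed. Lined up, the two points coincide.
- guard: fixed yellow pedal housing, base 230 x 152 mm; origin on the bench under its middle, +x points into the hood. Hood: inner width 136 mm between side walls, open towards -x; its clear plastic roof (underside 129 mm, top 135 mm above the bench) and side walls begin at x = -30 mm and run to x = +115 mm. The uncovered heel of the tread lies at x = -100 to -30 mm.
- pedal (a joint): pedal angle in rad: 0 up, 0.20 at the stop (tread level); springs back. Pressed 85 mm from the hinge the spring takes about 3 N to start and 11 N at the stop; nearer the heel it takes far more. More than 40 N on the pedal counts as forcing it.
- pedal_hinge (a point): pedal hinge at the heel, at x = -100 mm in the housing's frame, 24 mm above the bench; axis along the housing's y
- pedal_pad (a point): pressing point on the upper face of the black ribbed rubber pad, on the mid line, 85 mm from the hinge (about 17 mm inside the hood's edge); about 48 mm above the bench with the pedal up, 31 mm at the stop. The tread is 108 mm wide and 148 mm long from the hinge, the pad covers 63 to 148 mm.
- spool_a: solder spool, blue flanges, 58 mm across, 50 mm high; loose bystander, origin at its underside's centre
- spool_b: second solder spool, the same; loose bystander, origin at its underside's centre
- flux_bottle: small amber bottle, 32 mm across, 70 mm high; loose bystander, origin at its underside's centre
- screwdriver: screwdriver lying flat; loose bystander, origin at its middle
- parts_tray: grey divided tray 130 x 90 x 35 mm; loose bystander, origin at its underside's centre
- carton: cardboard box 220 x 100 x 110 mm; loose bystander, origin at its underside's centre
- tip_cleaner: black pot with brass top, 72 mm across, 42 mm high; loose bystander, origin at its underside's centre

How it is judged:
On the way, in this order (a step that is already met when the one before it is completed fails the run):
1. the handwheel's white line stands at the red index mark, the pedal still up (horizontal distance between wheel_pointer and index_tip below 0.006 m and value of joint pedal below 0.05 rad), for 0.3 s.
2. the pedal is down at its stop with the wheel on its mark, for half a second (horizontal distance between wheel_pointer and index_tip below 0.006 m and value of joint pedal above 0.187 rad), for 0.5 s.
At the end, for the whole second after the job is handed in: the white line's end is within 6 mm (8 degrees) of the red mark, the pedal is up again (below 0.02 rad), and no bystander has moved 30 mm (horizontal distance between wheel_pointer and index_tip below 0.006 m and value of joint pedal below 0.02 rad and distance of each of spool_a, spool_b, flux_bottle, screwdriver, parts_tray, carton, tip_cleaner from where it was at the start of the episode below 0.03 m); the robot touches nothing.
It fails at once if the pedal is pushed more than halfway while the wheel is off its mark (value of joint pedal above 0.1 rad and not (horizontal distance between wheel_pointer and index_tip below 0.006 m)).
It fails at once if more than 40 N on the pedal (contact force between any of the fingers, the arm and pedal above 40 N).
It fails at once if a bystander is shifted by 30 mm or more (distance of any of spool_a, spool_b, flux_bottle, screwdriver, parts_tray, carton, tip_cleaner from where it was at the start of the episode above 0.03 m).
It also fails if it takes over 54 s, if anything falls off the work surface, if the arm or the gripper's body presses on something with over 40 N, if the wrist force passes 120 N, or if a joint passes its speed limit or range.

## Working session

There is one attempt and no reset: what is moved stays moved. The work goes in short steps, Python scripts to look and compute and a tool call to move; the robot and the scene stay as the last step left them, time stands still between calls to the robot, and variables do not carry over. Pictures are saved under pics/ and viewed, and the job is handed in when it is done.

Besides the shell and the picture viewer there is one more tool, called after "Request:" by a JSON object that holds its "fn" and its "kwargs", one argument or row to a line. send_rows: Moves the arm, as the interface text tells. Its arguments: {"type":"object","properties":{"plan":{"type":"array"},"claw":{"type":"number"},"newtons":{"type":"number"}},"required":["plan"]}

```bash
ls; mkdir -p pics; python3 - <<'E'
from workcell import get_state, viewer, job, env
import cv2
print(get_state()); print(env.grasp_offset)
for n in ("scene","top","wrist"):
    d=viewer.read_camera(n); cv2.imwrite(f"pics/{n}0.png",d["frame"]); print(n,d["mtx"].tolist(),d["rvec"],d["tvec"])
E
```

```text
pics
{'clock': 0.0, 'joint_pos': array([ 1.07442681e+00,  3.14005880e-01,  4.50032515e-02,  1.30358764e+00,
       -5.36708036e-06,  1.43120838e+00]), 'qvel': array([-0.00132388, -0.00093312,  0.00050492,  0.0006255 , -0.00131912,
        0.00035485]), 'tau': array([-1.77480988e-04, -4.80624139e+01,  2.98535961e+01,  1.93400227e-02,
       -1.96707265e-04, -5.10401236e-06]), 'tcp_pos': array([0.20059117, 0.53834968, 0.23041567]), 'orientation': array([ 0.69568859,  0.12487026,  0.69608158, -0.12607636]), 'wrist_force': array([-0.39099488,  0.39217201,  0.00497796]), 'ft_torque': array([ 0.03292279, -0.03119264, -0.01751671]), 'finger_gap': 0.08537540512111595}
0.0187
scene [[360.20009340815966, 0.0, 253.1016529553185], [0.0, 360.20009340815966, 188.54208116510242], [0.0, 0.0, 1.0]] [ 0.69579189  2.49981571 -1.2789852 ] [ 0.42005245 -0.0536458   1.25187666]
top [[349.31933524087805, 0.0, 257.01638081404064], [0.0, 349.31933524087805, 193.83488429895695], [0.0, 0.0, 1.0]] [ 2.151688   -2.10083279  0.19031326] [-0.03099108  0.52307229  1.00851476]
wrist [[265.208908482552, 0.0, 256.0786834523938], [0.0, 265.208908482552, 190.8019548464922], [0.0, 0.0, 1.0]] [-2.37710926 -1.65213878 -0.23779534] [-0.57590613 -0.03724879  0.37938695]
```

View pics/scene0.png

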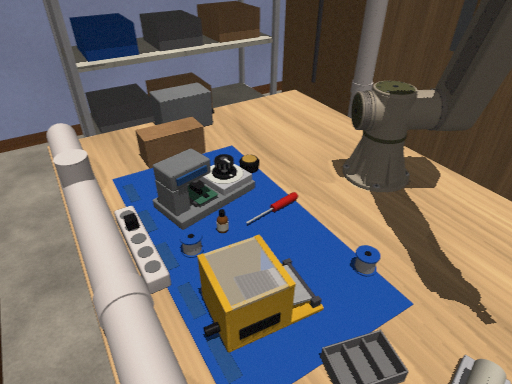

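View pics/top0.png

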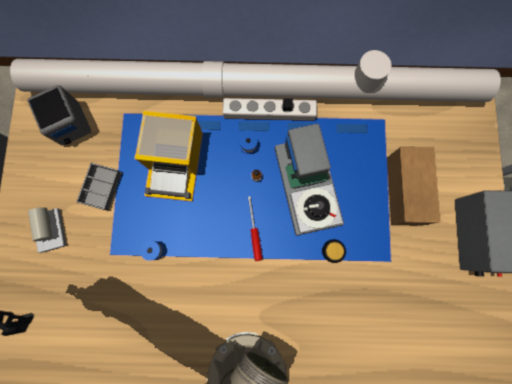

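View pics/wrist0.png

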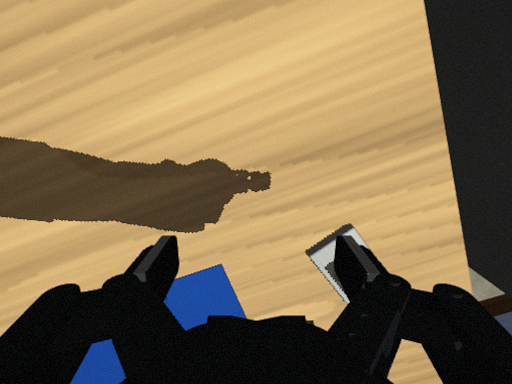

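The top view shows the press wheel at about (317,207) with a red mark near (333,213), and the yellow hood at (170,155) with its heel facing the robot. I'll zoom in and measure.

```bash
cat > h.py <<'E'
import numpy as np, cv2
from workcell import get_state, viewer, job, env
def cam(n):
    d=viewer.read_camera(n); R,_=cv2.Rodrigues(np.array(d["rvec"])); return d["frame"],np.array(d["mtx"]),R,np.array(d["tvec"]).ravel()
def ray(c,px,z):
    _,K,R,t=c; p=cv2.undistortPoints(np.array(px,float).reshape(-1,1,2),K,None).reshape(-1,2)
    v=np.c_[p,np.ones(len(p))]@R; o=-R.T@t
    return o+v*((z-o[2])/v[:,2])[:,None]
def proj(c,P):
    _,K,R,t=c; return cv2.projectPoints(np.array(P,float).reshape(-1,3),cv2.Rodrigues(R)[0],t,K,None)[0].reshape(-1,2)
E
python3 - <<'E'
from h import *
c=cam("top"); f=c[0]
a=cv2.resize(f[115:240,265:350],None,fx=6,fy=6,interpolation=cv2.INTER_NEAREST)[:600]
a=cv2.resize(f[170:240,270:350],None,fx=8,fy=8,interpolation=cv2.INTER_CUBIC);cv2.imwrite("pics/w1.png",a)
a=cv2.resize(f[105:205,125:210],None,fx=6,fy=6,interpolation=cv2.INTER_CUBIC);cv2.imwrite("pics/g1.png",a)
c2=cam("scene"); a=cv2.resize(c2[0][145:205,195:265],None,fx=9,fy=9,interpolation=cv2.INTER_CUBIC);cv2.imwrite("pics/w2.png",a)
# camera positions
for k in (c,c2): print(-k[2].T@k[3])
print("wheel grip approx",ray(c,[[317,207]],.108))
E
```

```text
[ 0.33458939 -0.02239134  1.08591697]
[0.90377606 0.6769637  0.68660474]
wheel grip approx [[ 0.47885567 -0.18909437  0.108     ]]
```

View pics/w1.png

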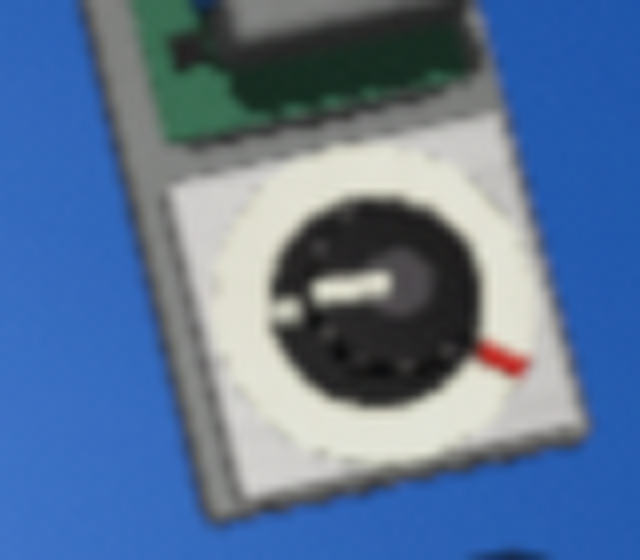

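View pics/g1.png

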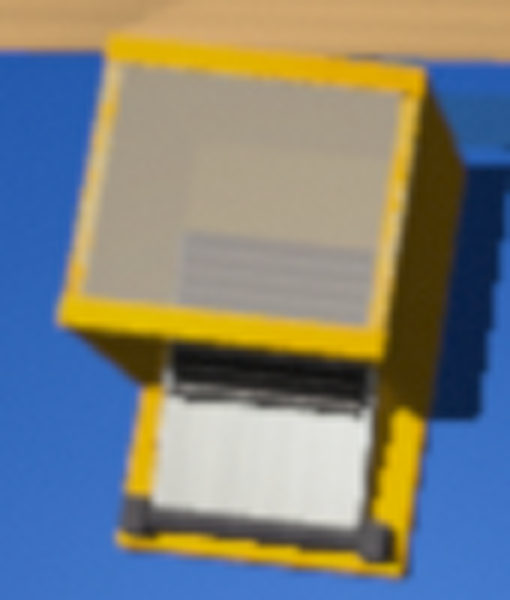

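View pics/w2.png

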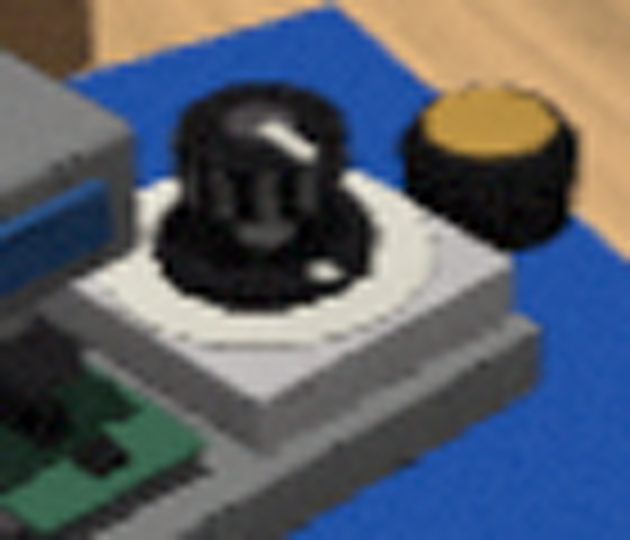

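The wheel's white line points to about 9 o'clock (skirt end at px ~(305,208)). The red mark is at about 4 o'clock (px ~(330,213)), so the wheel needs a clockwise turn of roughly 210°.

```bash
python3 - <<'E'
from h import *
c=cam("top"); f=c[0]; c2=cam("scene")
hsv=cv2.cvtColor(f,cv2.COLOR_BGR2HSV)
def sub(m,x0,x1,y0,y1):
    o=np.zeros_like(m);o[y0:y1,x0:x1]=m[y0:y1,x0:x1];return o
blk=sub((hsv[...,2]<95).astype(np.uint8),300,334,192,224)
n,l,s,ce=cv2.connectedComponentsWithStats(blk); print(s,ce)
k=1+np.argmax(s[1:,4]); cn=cv2.findContours((l==k).astype(np.uint8),0,2)[0][0]
hull=cv2.convexHull(cn).reshape(-1,2).astype(float)
P=ray(c,hull,.064)[:,:2]
A=np.c_[2*P,np.ones(len(P))]; q=np.linalg.lstsq(A,(P**2).sum(1),rcond=None)[0]; print("skirt centre",q[:2],"r",np.sqrt(q[2]+q[:2]@q[:2]))
red=sub(cv2.inRange(hsv,(0,120,80),(8,255,255))|cv2.inRange(hsv,(172,120,80),(180,255,255)),322,345,205,225)
ys,xs=np.nonzero(red); w=f[ys,xs,2].astype(float)
for z in (.05,.056,.064):
    R=ray(c,np.c_[xs,ys],z)[:,:2]; d=R-q[:2]; print("red z",z,"ang",np.degrees(np.arctan2(*d.mean(0)[::-1])),"r",np.linalg.norm(d,axis=1).min(),np.linalg.norm(d,axis=1).max())
def p(x,y,x0,y0,s): return [(x+.5)/s-.5+x0,(y+.5)/s-.5+y0]
W=ray(c,[p(285,310,270,170,8),p(273,311,270,170,8)],.064)[:,:2]-q[:2]; print("white",np.degrees(np.arctan2(W[:,1],W[:,0])),np.linalg.norm(W,axis=1))
L=ray(c,[p(315,293,270,170,8),p(390,283,270,170,8)],.108)[:,:2]; d=L-q[:2]; print("grip line",d,np.degrees(np.arctan2(*(L[0]-L[1])[::-1])))
w2=ray(c2,[p(322,270,195,145,9)],.064)[0,:2]; d=w2-q[:2];print("scene white",w2,np.degrees(np.arctan2(d[1],d[0])),np.linalg.norm(d))
g2=ray(c2,[p(260,120,195,145,9)],.108); print("scene grip top centre",g2)
# guard: hinge tips, tread edges, base corners
pts=[p(x,y,125,105,6) for x,y in [(118,542),(404,577)]]; B=ray(c,pts,0.006)
print("base front corners",B, np.linalg.norm(B[0]-B[1]))
r=[p(x,y,125,105,6) for x,y in [(60,322),(382,357),(425,72),(108,40)]]; Rf=ray(c,r,.135); print("roof",Rf,np.linalg.norm(np.diff(Rf,axis=0),axis=1))
# press front base corners
pb=ray(c,[p(215,520,270,170,8),p(588,432,270,170,8)],.02); print("press front",pb,np.linalg.norm(pb[0]-pb[1]))
E
```

```text
[[     0      0    512    384 196132]
 [   304    195     26     26    476]] [[255.35010095 191.46121999]
 [317.26470588 207.4789916 ]]
skirt centre [ 0.48429735 -0.19605529] r 0.03804114626848941
red z 0.05 ang -110.953730247127 r 0.041111845508592794 0.05975985286537782
red z 0.056 ang -112.29517292431548 r 0.040243431913275445 0.05876103147047476
red z 0.064 ang -114.16015340497387 r 0.03914020449656581 0.057465700161515296
white [96.14540271 96.14788038] [0.03454401 0.03899614]
grip line [[-0.00366731  0.02973784]
 [ 0.00054113  0.00320739]] 99.0135505494477
scene white [ 0.47634247 -0.1621304 ] 103.19658374917438 0.03484506541505556
scene grip top centre [[ 0.48042239 -0.19667812  0.108     ]]
base front corners [[0.51923293 0.33557934 0.006     ]
 [0.5042874  0.18490565 0.006     ]] 0.15141310783134804
roof [[0.60133901 0.32862611 0.135     ]
 [0.58801523 0.17641595 0.135     ]
 [0.72972448 0.16412144 0.135     ]
 [0.7423552  0.31769855 0.135     ]] [0.1527922  0.14224157 0.15409564]
press front [[ 0.40579204 -0.14107038  0.02      ]
 [ 0.44264672 -0.28334136  0.02      ]] 0.14696700923205736
```

```bash
cat >> h.py <<'E'
from scipy.spatial.transform import Rotation as Ro
def tool():
    s=get_state(); w,x,y,z=s["orientation"]; return s,Ro.from_quat([x,y,z,w])
def shift(target):
    s,R=tool(); return (R.inv().apply(np.array(target)-s["tcp_pos"])*1000).round(1)
E
python3 - <<'E'
from h import *
s,R=tool(); print(R.as_matrix().round(3)); print(shift([.484,-.196,.225]),shift([.40,.15,.225]))
c=cam("wrist"); print("cam in tool mm",R.inv().apply(-c[2].T@c[3]-s["tcp_pos"])*1000)
E
```

```text
[[-0.     0.349  0.937]
 [-0.     0.937 -0.349]
 [-1.    -0.    -0.   ]]
[   6.3 -589.5  522. ] [   6.2 -294.7  322.4]
cam in tool mm [-143.01823437    1.60122881  -72.30958117]
```

Request:
{"fn": "send_rows", "kwargs": {
  "plan": [
    [0,-42,46,-5,0,0],
    [0,-84,92,-10,0,0],
    [0,-126,138,-16,0,0],
    [0,-168,184,-22,0,0],
    [0,-210,230,-28,0,0],
    [0,-252,276,-34,0,0],
    [0,-295,322,-40,0,0],
    [0,-340,352,-46,0,0],
    [0,-385,382,-52,0,0],
    [0,-430,412,-58,0,0]
  ],
  "claw": 85,
  "newtons": 60
}}

```text
clock: 1.65
tcp_pos: [0.437, -0.0099, 0.2316]
orientation: [0.669, -0.229, 0.669, 0.229]
wrist_force: [0.3, 0.6, 0.5]
finger_gap: 0.0849
```

```bash
python3 - <<'E'
from h import *
s,R=tool(); print(s["clock"],s["joint_pos"],s["tcp_pos"],R.as_matrix().round(3)); print(shift([.484,-.196,.225]))
E
```

```text
1.65 [-2.06837575e-01  4.55722783e-02 -2.81396747e-01  1.24279739e+00
  2.64937180e-04 -8.65479108e-01] [ 0.43702274 -0.00988064  0.23159544] [[ 0.001 -0.612  0.791]
 [ 0.     0.791  0.612]
 [-1.    -0.001  0.001]]
[   6.6 -175.9  -76.8]
```

Request:
{"fn": "send_rows", "kwargs": {
  "plan": [
    [0,-35,-16,-6,0,0],
    [0,-75,-33,-13,0,0],
    [0,-115,-50,-20,0,0],
    [0,-150,-66,-27,0,0],
    [2,-176,-77,-34,0,0],
    [10,-176,-77,-40,0,0],
    [15,-176,-77,-46,0,0],
    [15,-176,-77,-46,0,0],
    [15,-176,-77,-46,0,0],
    [15,-176,-77,-46,0,0]
  ]
}}

```text
clock: 2.9
tcp_pos: [0.4831, -0.1944, 0.2167]
orientation: [0.528, -0.471, 0.527, 0.471]
wrist_force: [-0.5, 0.5, 0.4]
finger_gap: 0.0848
```

```bash
python3 - <<'E'
from h import *
s,R=tool(); print(s["clock"],s["joint_pos"],s["tcp_pos"],R.as_matrix().round(3))
c=cam("wrist"); cv2.imwrite("pics/wr2.png",c[0]); print(proj(c,[.484,-.196,.108]), proj(c,[.484,-.196,.064]))
E
```

```text
2.9 [-5.36872941e-01  2.12598840e-01 -1.23753178e-01  1.23378570e+00
  1.01637635e-04 -1.99448257e+00] [ 0.48313237 -0.19442084  0.21665724] [[ 0.001 -0.994  0.113]
 [-0.     0.113  0.994]
 [-1.    -0.001 -0.   ]]
[[255.44716401 185.55394966]] [[255.58099471 175.36731989]]
```

View pics/wr2.png

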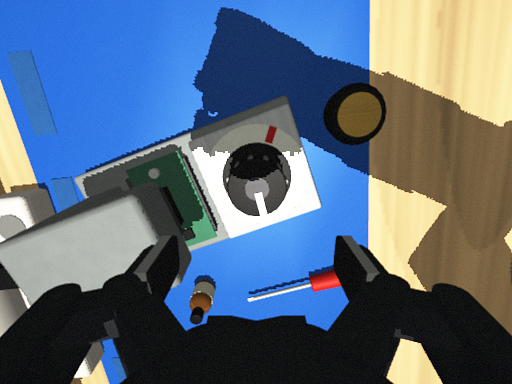

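Clear view: the grip is at about (257,180), the white line ends near (263,215) and the red mark runs from (268,141) to (273,128).

```bash
python3 - <<'E'
from h import *
c=cam("wrist"); f=c[0]; hsv=cv2.cvtColor(f,cv2.COLOR_BGR2HSV)
cv2.imwrite("pics/wr3.png",cv2.resize(f[110:230,200:320],None,fx=5,fy=5,interpolation=cv2.INTER_CUBIC))
red=cv2.inRange(hsv,(0,120,80),(8,255,255))|cv2.inRange(hsv,(172,120,80),(180,255,255))
red[:110]=0;red[160:]=0;ys,xs=np.nonzero(red)
print(cv2.minAreaRect(np.c_[xs,ys].astype(np.float32)))
ax=np.array([.484,-.196])
for z in (.05,.057,.064):
    P=ray(c,np.c_[xs,ys],z)[:,:2]; r=cv2.minAreaRect((P*1000).astype(np.float32)); m=P.mean(0)-ax
    print(z,r,np.degrees(np.arctan2(m[1],m[0])),np.linalg.norm(P-ax,axis=1).min(),np.linalg.norm(P-ax,axis=1).max())
E
```

```text
((270.3000183105469, 134.09999084472656), (6.957010269165039, 16.443843841552734), 18.43494987487793)
0.05 ((462.199462890625, -238.93016052246094), (18.426536560058594, 7.961345195770264), 65.78056335449219) -116.95814622660637 0.03892102668905127 0.05750393719224039
0.057 ((462.4963684082031, -239.50839233398438), (18.009994506835938, 7.781379699707031), 65.78023529052734) -116.3364754003858 0.03954811927500973 0.057656274828424336
0.064 ((462.79327392578125, -240.0866241455078), (17.593461990356445, 7.601404190063477), 65.78036499023438) -115.72456238362031 0.04013928694645371 0.0578144137744985
```

View pics/wr3.png

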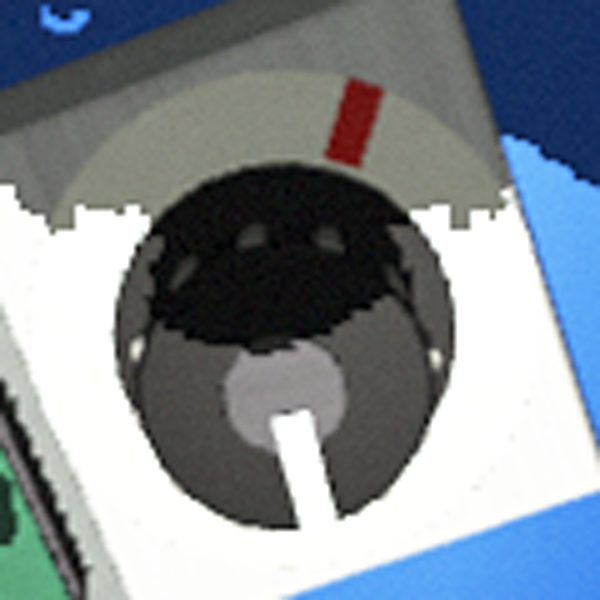

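```bash
python3 - <<'E'
from h import *
c=cam("wrist")
p=lambda x,y:[(x+.5)/5-.5+200,(y+.5)/5-.5+110]
print("cap",ray(c,[p(285,396)],.108))
P=ray(c,[p(292,412),p(320,524)],.108)[:,:2]; d=P[1]-P[0]; print(P,np.degrees(np.arctan2(d[1],d[0])))
# skirt outline left/right/top
print(ray(c,[p(115,330),p(455,330),p(285,163)],.064))
for A in ([.4835,-.193],[.484,-.1945]):
  A=np.array(A); v=ray(c,[p(348,122)],.057)[0,:2]-A; w=P[1]-A; print(np.degrees(np.arctan2(v[1],v[0])),np.degrees(np.arctan2(w[1],w[0])))
print(shift([.4835,-.1935,.078]))
E
```

```text
cap [[ 0.48319433 -0.19257986  0.108     ]]
[[ 0.48218369 -0.189147  ]
 [ 0.47914264 -0.16488965]] 97.14567236960734
[[ 0.52144301 -0.19994395  0.064     ]
 [ 0.44420792 -0.19125893  0.064     ]
 [ 0.47861154 -0.23312881  0.064     ]]
-112.95326993321801 98.81124858144564
-114.15901551738845 99.31598414811972
[138.5  -0.2   1. ]
```

Request:
{"fn": "send_rows", "kwargs": {
  "plan": [
    [30,0,1,0,0,0],
    [60,0,1,0,0,0],
    [90,0,1,0,0,0],
    [115,0,1,0,0,0],
    [130,0,1,0,0,0],
    [138,0,1,0,0,0],
    [138,0,1,0,0,0],
    [138,0,1,0,0,0],
    [138,0,1,0,0,0],
    [138,0,1,0,0,0]
  ]
}}

```text
clock: 4.3
tcp_pos: [0.4834, -0.1936, 0.0788]
orientation: [0.527, -0.471, 0.527, 0.471]
wrist_force: [-0.4, -0.3, 0.7]
finger_gap: 0.0849
```

Request:
{"fn": "send_rows", "kwargs": {
  "plan": [
    [0,0,0,0,0,0],
    [0,0,0,0,0,0],
    [0,0,0,0,0,0],
    [0,0,0,0,0,0],
    [0,0,0,0,0,0],
    [0,0,0,0,0,0],
    [0,0,0,0,0,0],
    [0,0,0,0,0,0],
    [0,0,0,0,0,0],
    [0,0,0,0,0,0]
  ],
  "claw": 50,
  "newtons": 60
}}

```text
clock: 5.55
tcp_pos: [0.4829, -0.1935, 0.0789]
orientation: [0.527, -0.471, 0.527, 0.471]
wrist_force: [-0.9, 0.4, 6.7]
finger_gap: 0.0586
```

Request:
{"fn": "send_rows", "kwargs": {
  "plan": [
    [0,0,0,9,0,0],
    [0,0,0,19,0,0],
    [0,0,0,29,0,0],
    [0,0,0,39,0,0],
    [0,0,0,49,0,0],
    [0,0,0,59,0,0],
    [0,0,0,69,0,0],
    [0,0,0,79,0,0],
    [0,0,0,89,0,0],
    [0,0,0,99,0,0]
  ]
}}

```text
clock: 6.8
tcp_pos: [0.484, -0.195, 0.0789]
orientation: [0.701, 0.096, 0.7, -0.098]
wrist_force: [1.1, -4.0, 0.6]
finger_gap: 0.0582
```

```bash
python3 - <<'E'
from h import *
s,R=tool(); print(s["joint_pos"],s["tcp_pos"],s["wrist_force"],s["ft_torque"],np.degrees(np.arctan2(R.as_matrix()[1,1],R.as_matrix()[0,1])))
c=cam("wrist"); f=c[0]; cv2.imwrite("pics/wr4.png",f)
E
```

```text
[-0.53601242  0.30791874 -0.35363837  0.90625531 -0.00159791 -0.26023085] [ 0.48400988 -0.19502044  0.07891109] [ 1.09618772 -4.03004965  0.61440916] [-0.66459968 -0.04816145  0.12337005] 74.19857962896627
```

View pics/wr4.png

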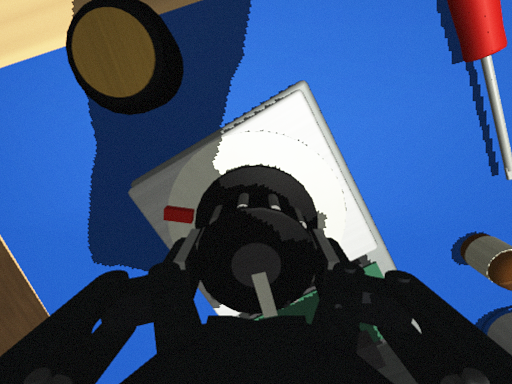

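The white line is turning with the jaws without slip (line end at ~(268,310), red mark at (178,214)). The next call continues the turn.

Request:
{"fn": "send_rows", "kwargs": {
  "plan": [
    [0,0,0,10,0,0],
    [0,0,0,20,0,0],
    [0,0,0,30,0,0],
    [0,0,0,40,0,0],
    [0,0,0,50,0,0],
    [0,0,0,60,0,0],
    [0,0,0,70,0,0],
    [0,0,0,80,0,0],
    [0,0,0,90,0,0],
    [0,0,0,100,0,0]
  ]
}}

```text
clock: 8.1
tcp_pos: [0.4822, -0.1958, 0.0789]
orientation: [-0.377, -0.597, -0.375, 0.6]
wrist_force: [-5.2, -7.1, 3.9]
finger_gap: 0.0586
```

Request:
{"fn": "send_rows", "kwargs": {
  "plan": [
    [0,0,0,8,0,0],
    [0,0,0,12,0,0],
    [0,0,0,12,0,0],
    [0,0,0,12,0,0],
    [0,0,0,12,0,0],
    [0,0,0,12,0,0],
    [0,0,0,12,0,0],
    [0,0,0,12,0,0],
    [0,0,0,12,0,0],
    [0,0,0,12,0,0]
  ]
}}

```text
clock: 9.35
tcp_pos: [0.482, -0.1957, 0.0789]
orientation: [-0.314, -0.633, -0.312, 0.635]
wrist_force: [-5.6, -7.4, 4.8]
finger_gap: 0.0588
```

```bash
python3 - <<'E'
from h import *
s,R=tool(); print(s["joint_pos"],s["tcp_pos"],s["wrist_force"],s["ft_torque"],np.degrees(np.arctan2(R.as_matrix()[1,1],R.as_matrix()[0,1])))
c=cam("wrist"); f=c[0]; cv2.imwrite("pics/wr5.png",f)
E
```

```text
[-0.53714532  0.30736504 -0.35448141  0.9085172  -0.00493457  1.68651022] [ 0.4820236  -0.19568332  0.07889601] [-5.63901587 -7.36799845  4.78877265] [-1.28670701  1.17742734 -0.12060527] -37.40600006381286
```

View pics/wr5.png

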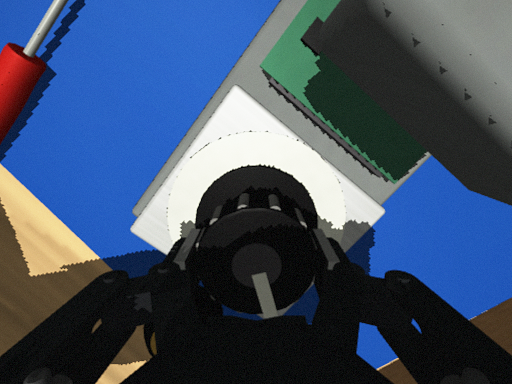

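The line has turned about 211° and the red mark is now hidden under the gripper body. Release, rise and look.

Request:
{"fn": "send_rows", "kwargs": {
  "plan": [
    [0,0,0,0,0,0],
    [0,0,0,0,0,0],
    [0,0,0,0,0,0],
    [0,0,0,0,0,0],
    [0,0,0,0,0,0],
    [0,0,0,0,0,0],
    [-30,0,0,0,0,0],
    [-70,0,0,0,0,0],
    [-110,0,0,0,0,0],
    [-150,0,0,0,0,0]
  ],
  "claw": 85
}}

```text
clock: 10.65
tcp_pos: [0.483, -0.1934, 0.2296]
orientation: [0.313, 0.634, 0.313, -0.634]
wrist_force: [-0.1, -0.7, -1.1]
finger_gap: 0.0849
```

```bash
python3 - <<'E'
from h import *
s,R=tool(); print(s["joint_pos"],s["tcp_pos"],s["wrist_force"])
c=cam("wrist"); cv2.imwrite("pics/wr6.png",c[0]); print(proj(c,[.4832,-.193,.108]))
E
```

```text
[-5.35326651e-01  2.07348888e-01 -9.84836826e-02  1.26481473e+00
  1.10882127e-04  1.68890610e+00] [ 0.48295841 -0.19338918  0.22961856] [-0.07686373 -0.65867409 -1.11880825]
[[256.49180502 186.20631143]]
```

View pics/wr6.png

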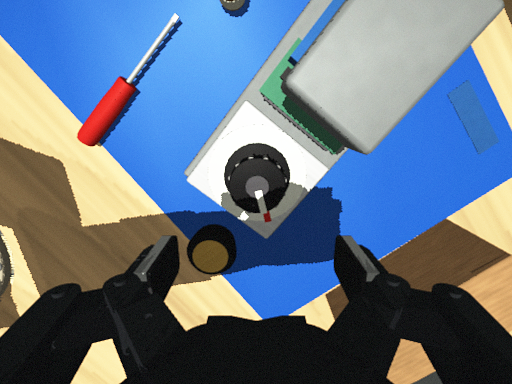

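The white line ends near (265,207) and the red mark sits right beyond it at (267,216). I'll check the angle.

```bash
python3 - <<'E'
from h import *
c=cam("wrist"); f=c[0]
cv2.imwrite("pics/wr7.png",cv2.resize(f[135:235,200:320],None,fx=6,fy=6,interpolation=cv2.INTER_CUBIC))
t=cam("top")[0]; cv2.imwrite("pics/w7.png",cv2.resize(t[170:240,270:350],None,fx=8,fy=8,interpolation=cv2.INTER_CUBIC))
E
```

```text
(no output)
```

View pics/wr7.png

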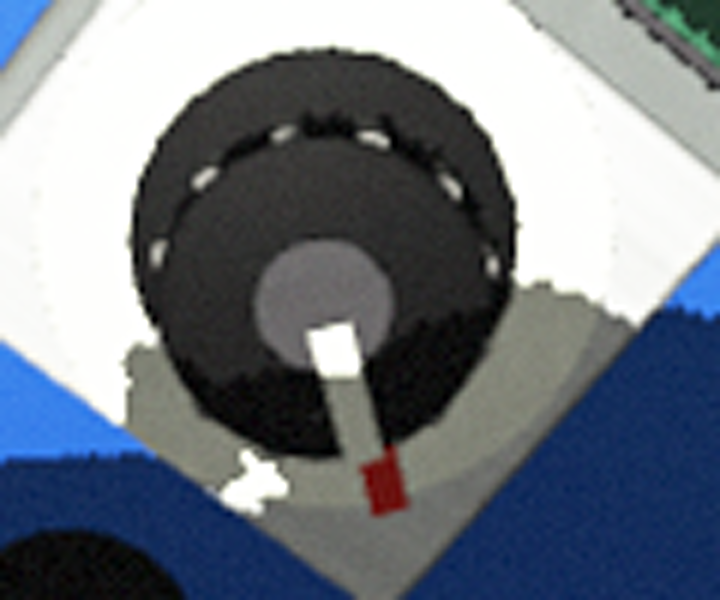

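View pics/w7.png

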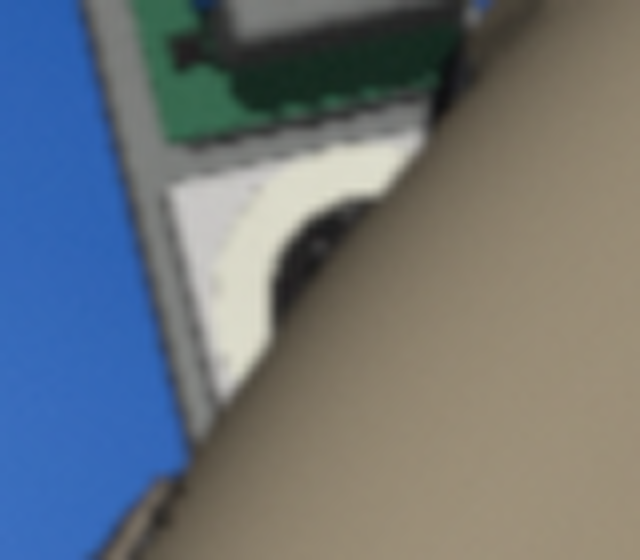

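The wheel looks aligned. For the pedal I'll shut the fingers and tilt the tool about 45° forward so it comes in under the hood's front edge.

```bash
cat >> h.py <<'E'
PSI=np.radians(-5.4); O=np.array([.6255,.2496]); F=np.array([np.cos(PSI),np.sin(PSI)])
def g(x,z): return np.r_[O+F*x,z]
E
python3 - <<'E'
from h import *
print(g(-.135,.25),shift(g(-.135,.25)))
E
```

```text
[0.49109913 0.26230462 0.25      ] [ -20.4 -272.1 -366.6]
```

Request:
{"fn": "send_rows", "kwargs": {
  "plan": [
    [-5,-10,-14,-10,0,0],
    [-12,-35,-48,-20,0,0],
    [-18,-68,-92,-30,0,0],
    [-20,-102,-137,-40,0,0],
    [-20,-136,-183,-50,0,0],
    [-20,-170,-229,-60,0,0],
    [-20,-204,-275,-70,0,0],
    [-20,-238,-321,-80,0,0],
    [-20,-262,-353,-90,0,0],
    [-20,-272,-367,-100,0,0]
  ],
  "claw": 0
}}

```text
clock: 12.05
tcp_pos: [0.4892, 0.2654, 0.2465]
orientation: [0.687, 0.164, 0.688, -0.165]
wrist_force: [-0.6, -0.8, -0.1]
finger_gap: -0.0
```

Request:
{"fn": "send_rows", "kwargs": {
  "plan": [
    [0,0,0,-10,0,0],
    [0,0,0,-20,0,0],
    [0,0,0,-22,0,0],
    [0,0,0,-22,0,0],
    [0,0,0,-22,0,0],
    [0,0,0,-22,0,0],
    [0,0,0,-22,0,0],
    [0,0,0,-22,0,0],
    [0,0,0,-22,0,0],
    [0,0,0,-22,0,0]
  ]
}}

```text
clock: 13.3
tcp_pos: [0.4903, 0.2633, 0.2484]
orientation: [0.706, 0.034, 0.706, -0.034]
wrist_force: [0.7, -0.1, 0.4]
finger_gap: 0.0001
```

```bash
python3 - <<'E'
from h import *
s,R=tool(); print(s["joint_pos"],s["tcp_pos"],R.as_matrix().round(3),s["finger_gap"])
c=cam("top"); cv2.imwrite("pics/t8.png",c[0])
cv2.imwrite("pics/w8.png",cv2.resize(c[0][170:240,270:350],None,fx=8,fy=8,interpolation=cv2.INTER_CUBIC))
c=cam("wrist"); cv2.imwrite("pics/wr8.png",c[0])
print(proj(c,[g(-.1,.024),g(-.015,.048),g(-.03,.135)]))
E
```

```text
[3.48565327e-01 2.72777859e-01 3.24219608e-02 1.33023783e+00
 6.04192567e-05 4.43652488e-01] [0.49029114 0.26331155 0.24835001] [[ 0.     0.095  0.995]
 [ 0.     0.995 -0.095]
 [-1.     0.     0.   ]] 0.0001145326843813449
[[254.28874541 190.08338593]
 [254.3107962  251.08126222]
 [253.79831806 278.18078672]]
```

View pics/w8.png

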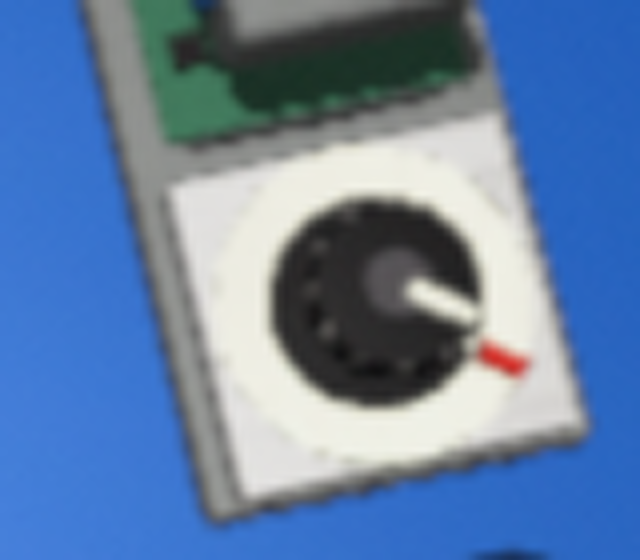

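View pics/wr8.png

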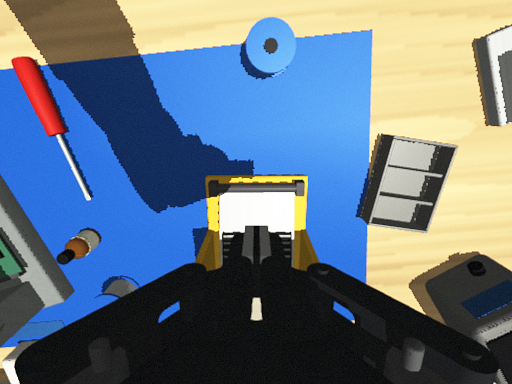

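View pics/t8.png

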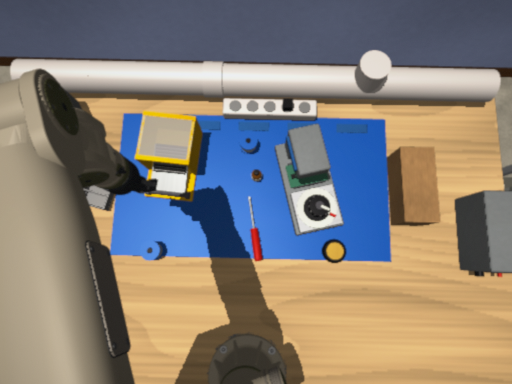

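The top view shows the skirt's line stub touching the red mark (crop (472,345) against (480,352)). The wrist view shows the hinge bar at (256,187), as predicted (254,190). Now tilt and approach.

```bash
python3 - <<'E'
from h import *
print(shift(g(-.11,.155)))
E
```

```text
[93.3 -0.9 26. ]
```

Request:
{"fn": "send_rows", "kwargs": {
  "plan": [
    [5,0,0,0,-5,0],
    [10,0,0,0,-10,0],
    [20,0,3,0,-15,0],
    [30,-1,6,0,-20,0],
    [40,-1,10,0,-25,0],
    [50,-1,13,0,-30,0],
    [60,-1,16,0,-35,0],
    [75,-1,20,0,-40,0],
    [93,-1,25,0,-45,0],
    [93,-1,25,0,-45,0]
  ]
}}

```text
clock: 14.65
tcp_pos: [0.5116, 0.2586, 0.1512]
orientation: [0.922, 0.016, 0.385, -0.044]
wrist_force: [0.4, -0.9, -0.1]
finger_gap: -0.0001
```

```bash
python3 - <<'E'
from h import *
s,R=tool(); print(s["joint_pos"],s["tcp_pos"],R.as_matrix().round(3),s["wrist_force"]); print(shift(g(-.018,.072)))
c=cam("wrist"); cv2.imwrite("pics/wr9.png",c[0])
c=cam("scene"); cv2.imwrite("pics/s9.png",c[0])
E
```

```text
[ 0.55080763  0.01760171 -0.84961861  0.03711389 -0.43845462  0.48908813] [0.51161851 0.25856232 0.15123473] [[ 0.699  0.094  0.709]
 [-0.069  0.996 -0.064]
 [-0.712 -0.004  0.703]] [ 0.41466151 -0.88273888 -0.13575487]
[124.    2.1  12.8]
```

View pics/wr9.png

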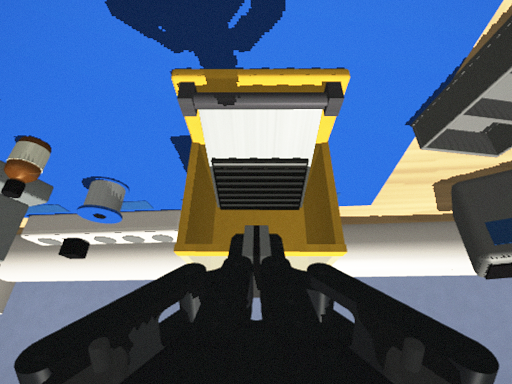

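View pics/s9.png

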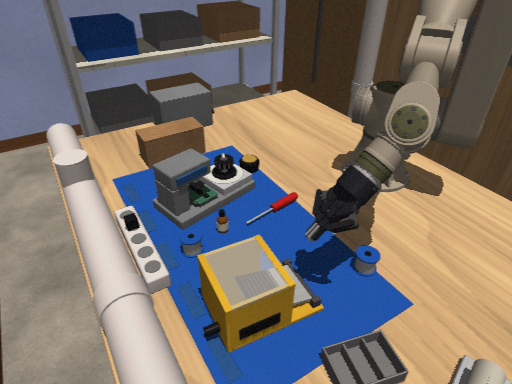

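The wrist view shows the open hood with the pad ribs at (262,185) and the fingers centred on them at (257,240). I'll insert to just above the pad.

Request:
{"fn": "send_rows", "kwargs": {
  "plan": [
    [0,0,0,0,0,0],
    [0,0,0,0,0,0],
    [20,0,0,0,0,0],
    [45,0,0,0,0,0],
    [70,0,0,0,0,0],
    [90,0,0,0,0,0],
    [110,0,1,0,0,0],
    [120,0,1,0,0,0],
    [120,0,1,0,0,0],
    [120,0,1,0,0,0]
  ]
}}

```text
clock: 16.0
tcp_pos: [0.6001, 0.2519, 0.0717]
orientation: [0.923, 0.018, 0.382, -0.044]
wrist_force: [0.5, 0.3, -0.1]
finger_gap: 0.0003
```

```bash
python3 - <<'E'
from h import *
s,R=tool(); print(s["joint_pos"],s["tcp_pos"],s["wrist_force"]); d=s["tcp_pos"][:2]-O; print("local",d@F, -d[0]*F[1]+d[1]*F[0], s["tcp_pos"][2])
print(R.as_matrix().round(3))
c=cam("scene"); cv2.imwrite("pics/s10.png",cv2.resize(c[0][200:360,180:380],None,fx=4,fy=3.7))
c=cam("top"); cv2.imwrite("pics/t10.png",cv2.resize(c[0][105:205,100:220],None,fx=6,fy=6))
c=cam("wrist"); cv2.imwrite("pics/wr10.png",c[0])
E
```

```text
[ 0.44110159  0.27931915 -0.82701092 -0.24603527 -0.36938082  0.39769544] [0.60013091 0.25194995 0.07165123] [ 0.48055923  0.31765604 -0.09976225]
local -0.02547765342039281 -4.792408769450007e-05 0.07165123299495113
[[ 0.704  0.095  0.704]
 [-0.067  0.996 -0.067]
 [-0.707  0.     0.707]]
```

View pics/s10.png

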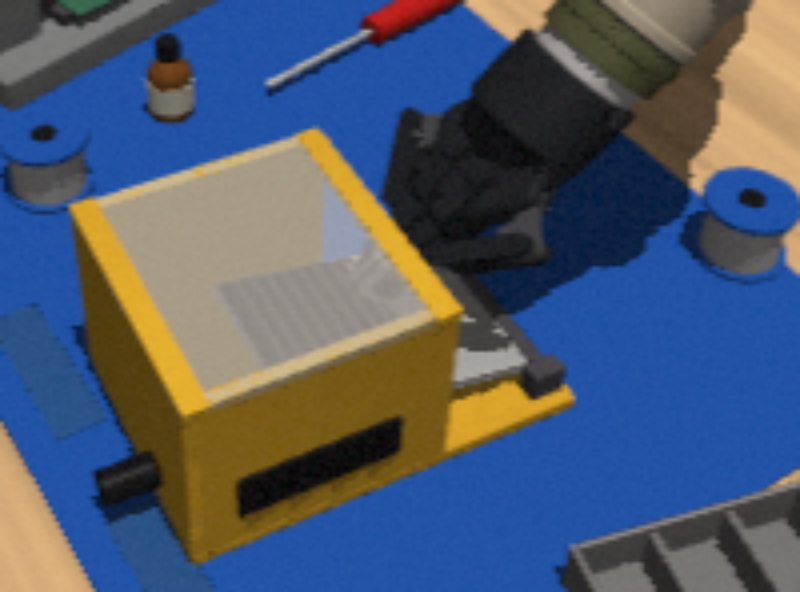

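View pics/t10.png

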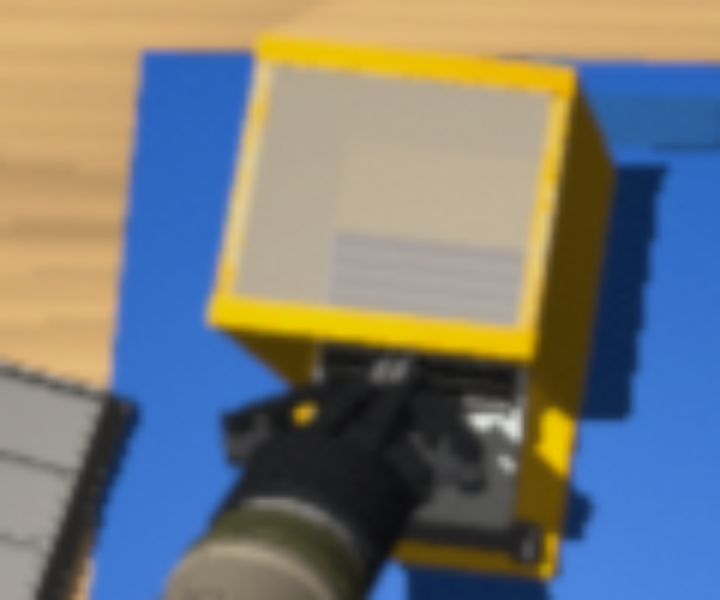

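View pics/wr10.png

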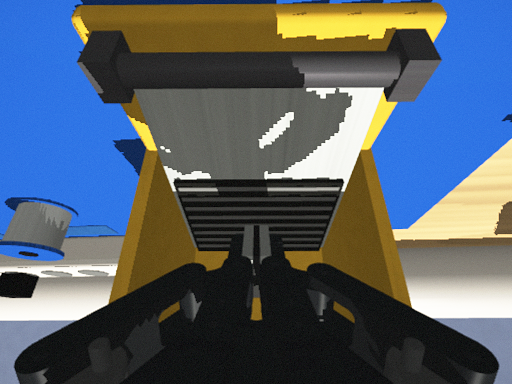

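Request:
{"fn": "send_rows", "kwargs": {
  "plan": [
    [4,0,1,0,0,0],
    [8,0,1,0,0,0],
    [12,0,0,0,0,0],
    [15,0,-2,0,0,0],
    [17,0,-4,0,0,0],
    [19,0,-6,0,0,0],
    [21,0,-8,0,0,0],
    [23,0,-10,0,0,0],
    [23,0,-10,0,0,0],
    [23,0,-10,0,0,0]
  ]
}}

```text
clock: 17.4
tcp_pos: [0.6103, 0.2509, 0.0489]
orientation: [0.923, 0.019, 0.381, -0.044]
wrist_force: [1.9, -2.1, 4.3]
finger_gap: -0.0002
```

```bash
cat > st.py <<'E'
from h import *
s,R=tool(); d=s["tcp_pos"][:2]-O; print(s["clock"],"local",(d@F).round(4), s["tcp_pos"][2].round(4),s["wrist_force"].round(2),s["ft_torque"].round(2),s["joint_pos"].round(2))
E
python3 st.py
```

```text
17.4 local -0.0152 0.0489 [ 1.93 -2.13  4.26] [-0.43 -0.33 -0.3 ] [ 0.43  0.34 -0.83 -0.31 -0.36  0.39]
```

Request:
{"fn": "send_rows", "kwargs": {
  "plan": [
    [0.7,0,-0.7,0,0,0],
    [1.4,0,-1.4,0,0,0],
    [2.1,0,-2.1,0,0,0],
    [2.8,0,-2.8,0,0,0],
    [3.5,0,-3.5,0,0,0],
    [4.2,0,-4.2,0,0,0],
    [4.9,0,-4.9,0,0,0],
    [5.6,0,-5.6,0,0,0],
    [5.6,0,-5.6,0,0,0],
    [5.6,0,-5.6,0,0,0]
  ]
}}

```text
clock: 18.65
tcp_pos: [0.6116, 0.2508, 0.0423]
orientation: [0.924, 0.019, 0.38, -0.045]
wrist_force: [3.1, -3.8, 8.0]
finger_gap: 0.0001
```

```bash
python3 st.py
```

```text
18.65 local -0.014 0.0423 [ 3.07 -3.79  7.96] [-0.63 -0.82 -0.47] [ 0.43  0.36 -0.84 -0.34 -0.36  0.39]
```

Request:
{"fn": "send_rows", "kwargs": {
  "plan": [
    [0.3,0,-0.3,0,0,0],
    [0.6,0,-0.6,0,0,0],
    [0.9,0,-0.9,0,0,0],
    [1.2,0,-1.2,0,0,0],
    [1.5,0,-1.5,0,0,0],
    [1.8,0,-1.8,0,0,0],
    [2.1,0,-2.1,0,0,0],
    [2.1,0,-2.1,0,0,0],
    [2.1,0,-2.1,0,0,0],
    [2.1,0,-2.1,0,0,0]
  ]
}}

```text
clock: 19.9
tcp_pos: [0.6119, 0.2507, 0.0397]
orientation: [0.924, 0.019, 0.379, -0.045]
wrist_force: [2.4, -4.3, 9.3]
finger_gap: 0.0002
```

```bash
python3 st.py
```

```text
19.9 local -0.0137 0.0397 [ 2.45 -4.27  9.29] [-0.71 -1.   -0.55] [ 0.43  0.36 -0.84 -0.35 -0.37  0.39]
```

Request:
{"fn": "send_rows", "kwargs": {
  "plan": [
    [0.3,0,-0.3,0,0,0],
    [0.6,0,-0.6,0,0,0],
    [0.9,0,-0.9,0,0,0],
    [1.2,0,-1.2,0,0,0],
    [1.5,0,-1.5,0,0,0],
    [1.8,0,-1.8,0,0,0],
    [2.1,0,-2.1,0,0,0],
    [2.1,0,-2.1,0,0,0],
    [2.1,0,-2.1,0,0,0],
    [2.1,0,-2.1,0,0,0]
  ]
}}

```text
clock: 21.15
tcp_pos: [0.6122, 0.2508, 0.0372]
orientation: [0.924, 0.019, 0.379, -0.045]
wrist_force: [2.6, -5.1, 10.9]
finger_gap: 0.0
```

```bash
python3 st.py
```

```text
21.15 local -0.0134 0.0372 [ 2.59 -5.09 10.87] [-0.75 -1.03 -0.61] [ 0.43  0.37 -0.84 -0.36 -0.37  0.39]
```

Request:
{"fn": "send_rows", "kwargs": {
  "plan": [
    [0.3,0,-0.3,0,0,0],
    [0.6,0,-0.6,0,0,0],
    [0.9,0,-0.9,0,0,0],
    [1.2,0,-1.2,0,0,0],
    [1.4,0,-1.4,0,0,0],
    [1.4,0,-1.4,0,0,0],
    [1.4,0,-1.4,0,0,0],
    [1.4,0,-1.4,0,0,0],
    [1.4,0,-1.4,0,0,0],
    [1.4,0,-1.4,0,0,0]
  ]
}}

```text
clock: 22.4
tcp_pos: [0.6124, 0.2507, 0.0364]
orientation: [0.924, 0.019, 0.378, -0.045]
wrist_force: [-4.1, -5.0, 19.1]
finger_gap: 0.0001
```

```bash
python3 st.py; python3 - <<'E'
from h import *
c=cam("wrist"); cv2.imwrite("pics/wr11.png",c[0])
E
```

```text
22.4 local -0.0132 0.0364 [-4.09 -5.02 19.06] [-1.05 -1.34 -0.77] [ 0.43  0.37 -0.84 -0.36 -0.37  0.39]
```

View pics/wr11.png

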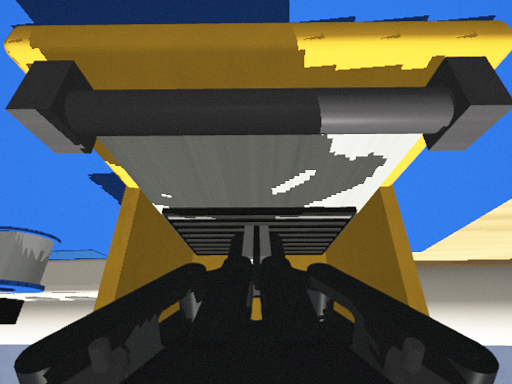

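The force rose sharply from 10.9 to 19 N over 0.8 mm, so the pedal is on its stop and well under 40 N. I'll hold here, then lift.

Request:
{"fn": "send_rows", "kwargs": {
  "plan": [
    [0,0,0,0,0,0],
    [0,0,0,0,0,0],
    [0,0,0,0,0,0],
    [0,0,0,0,0,0],
    [0,0,0,0,0,0],
    [0,0,0,0,0,0],
    [0,0,0,0,0,0],
    [0,0,0,0,0,0],
    [0,0,0,0,0,0],
    [0,0,0,0,0,0]
  ]
}}

```text
clock: 23.7
tcp_pos: [0.6124, 0.2508, 0.0364]
orientation: [0.924, 0.019, 0.378, -0.045]
wrist_force: [-5.2, -5.0, 18.2]
finger_gap: -0.0003
```

Request:
{"fn": "send_rows", "kwargs": {
  "plan": [
    [-2,0,2,0,0,0],
    [-4,0,4,0,0,0],
    [-6,0,6,0,0,0],
    [-8,0,8,0,0,0],
    [-10,0,10,0,0,0],
    [-13,0,12,0,0,0],
    [-17,0,14,0,0,0],
    [-22,0,14,0,0,0],
    [-28,0,14,0,0,0],
    [-36,0,14,0,0,0]
  ]
}}

```text
clock: 24.95
tcp_pos: [0.5928, 0.2524, 0.0668]
orientation: [0.923, 0.018, 0.383, -0.044]
wrist_force: [0.6, -0.4, -1.0]
finger_gap: 0.0001
```

```bash
python3 st.py
```

```text
24.95 local -0.0329 0.0668 [ 0.58 -0.41 -0.99] [0.04 0.62 0.01] [ 0.45  0.28 -0.84 -0.26 -0.37  0.4 ]
```

Request:
{"fn": "send_rows", "kwargs": {
  "plan": [
    [-15,0,0,0,0,0],
    [-35,0,0,0,0,0],
    [-55,0,0,0,0,0],
    [-75,0,0,0,0,0],
    [-95,0,0,0,0,0],
    [-115,0,0,0,0,0],
    [-130,0,0,0,0,0],
    [-130,0,0,0,0,0],
    [-130,0,0,0,0,0],
    [-130,0,0,0,0,0]
  ]
}}

```text
clock: 26.2
tcp_pos: [0.5023, 0.2609, 0.1587]
orientation: [0.923, 0.018, 0.383, -0.044]
wrist_force: [-0.6, -0.6, 0.7]
finger_gap: -0.0
```

```bash
python3 st.py; python3 - <<'E'
from h import *
c=cam("wrist"); cv2.imwrite("pics/wr12.png",c[0])
c=cam("top");cv2.imwrite("pics/t12.png",cv2.resize(c[0][170:240,270:350],None,fx=8,fy=8,interpolation=cv2.INTER_CUBIC))
c=cam("scene");cv2.imwrite("pics/s12.png",c[0])
E
```

```text
26.2 local -0.1237 0.1587 [-0.57 -0.63  0.72] [ 0.06  0.65 -0.03] [ 0.57 -0.01 -0.85  0.06 -0.45  0.51]
```

View pics/wr12.png

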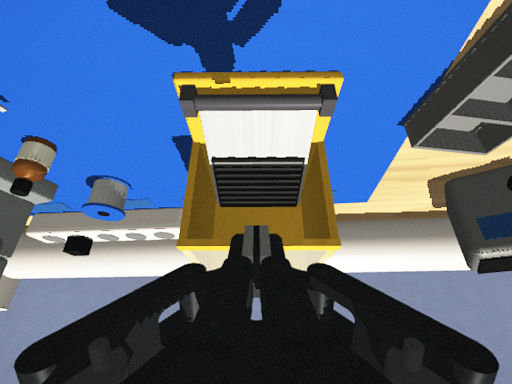

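View pics/t12.png

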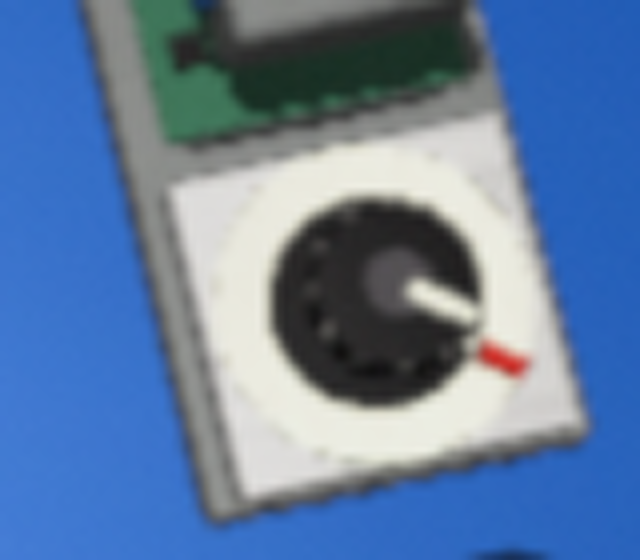

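View pics/s12.png

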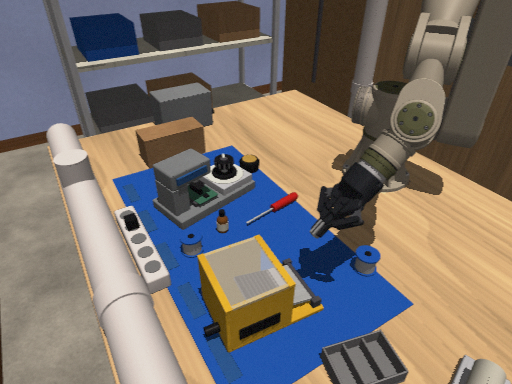

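The pedal is up again, with its pad ribs at (260,182) looking as they did before the press. The wheel line still meets the red mark, the bystanders have not moved, and the arm is clear of everything.

```bash
python3 -c "
from workcell import job
print(job.hand_in())"
```

```text
the job is handed in; nothing more can be done
None
```

I cranked the handwheel about 211° clockwise until its white line met the red mark, then pressed the pedal to its stop, held it and let it up. The job is handed in, with the arm's last move finished at about 26 s of the 54 s allowed. No verdict came back.

- **Wheel:** the wrist and top pictures after the turn, and the top picture after the pedal stroke, show the white line meeting the red mark. I judged this by eye from the zoomed pictures and did not measure the final angle.
- **Pedal:** I pressed with closed fingers tilted 45° under the hood. I took the stop to be where the upward force jumped from about 11 N to 19 N within 0.8 mm, well under the 40 N limit. I held it there for at least 1.25 s and lifted off. The wrist picture shows the pad looking as it did before the press; I could not read the pedal angle directly.
- **Bystanders:** they look unmoved in the last scene picture, compared by eye. The arm ended clear of everything, with less than 1 N along each axis at the wrist.
- **Disagreements:** my two camera estimates of the wheel axis differed by about 3 mm. I used the one that put the red mark at its stated 18 x 8 mm size and agreed with the centre of the grip. While pressing there was also a sideways force of about 5 N that I did not explain.

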